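Change over the tools of a twin lens polisher

ROBOT

A 6-joint arm with a two-finger parallel gripper is mounted at the origin on a cart in front of the work surface, level with it; the furniture and walls round the work are solid. World frame = base frame: x ahead of the robot, y to its left, z up, the work surface at z = 0. Lengths are in m, angles in rad, forces in N, time in s.
With the tool pointing down it reaches from about 0.35 to 0.775 m from the base axis. Payload 7.3 kg.
Tool frame: the origin (TCP) lies midway between the tips of the shut fingers; the grasp point (between the pads) lies 19 mm behind it; z points along the fingers, y is the line along which they close (so a half turn about z gives the same grasp; the last joint's range is limited). The gripper opens to 92 mm and grips with 3 to 60 N. Pads are 19 mm wide; open, the fingers measure 130 mm over their backs; the gripper's body (75 mm by 190 mm) begins 47 mm behind the grasp point.
Start: joints at [-1.272, 0.342, 1.524, -0, 1.275, -0.146], TCP at [0.226, -0.474, 0.227] pointing down, gripper open.
Joint ranges: [-2.53, 2.53], [-0.77, 2.02], [0.04, 2.7], [-1, 4.14], [0.28, 2.66], [-3.11, 3.11]. Speed limits (rad/s): [2.57, 2.57, 3.14, 3.14, 3.14, 3.14].

INTERFACE

Orientations are given as [roll, pitch, yaw] about the fixed x, y, z axes, in that order (R = Rz(yaw) Ry(pitch) Rx(roll)).
In Python, from cell import robot, read_camera, camera_params, nets gives the robot as it stands. The module is installed in compiled form; this text tells all that it offers.
- The arm moves only by the tool step_arm, never from a script. Its argument "steps" is a list of rows, each an object of numbers: "x", "y", "z": the shift along the tool's x, y, z as a fraction of full scale; "rx", "ry", "rz": the turn, a rotation vector about the tool's x, y, z as a fraction of full scale; "claw": the opening, from -1 (shut) to 1 (fully open). In form: [{"x": .., "y": .., "z": .., "rx": .., "ry": .., "rz": .., "claw": ..}, ...]. A call has 1 to 12 rows; each row is the pose to reach, as a shift and turn from the pose commanded when the call began, along the tool's axes at that moment; what a row does not reach only later rows make up. Full scale, the value 1, is 750 mm for a shift and pi/4 rad for a turn. A row lasts 1/12 s, in which the tool goes at most 41.7 mm and 7.16 degrees, less where a joint would pass 70% of its speed; a pose out of reach is approached as far as the arm can. A call with a number of a shift or a turn outside -1 to 1 is refused whole. A call with a gripper value outside its range is refused whole. The fingers move at their own pace and stop on an object; "squeeze" is the grip in N (left out, the last holds). Time passes only in rows, so rows that repeat a pose let the fingers close. It gives the time, the measured TCP pose, the force, the opening and the grip force at its end, in the units of the state.
- robot.observe(): the state, without advancing time (a new reading comes with each control period).
- read_camera(name): name is "scene" or "top" or "wrist"; returns (picture, depth): 400x640x3 uint8, blue, green, red; 400x640 float32, m along the optical axis (not along the pixel's ray), 0 where there is no reading.
- camera_params(name): a dict with "fx", "fy", "cx", "cy" (pixels), "R" (3x3) and "t" (3): a world point X has camera coordinates R X + t; the wrist camera has in their place "hand_eye" (4x4, takes a point from camera to tool coordinates, whose origin is the TCP and whose axes are the flange's). Camera axes: x right, y down, z forward; pixel columns grow to the right and rows downward; lengths in m; the calibration is good to about 2 mm. A picture is of the moment at which its call begins: read the wrist's pose just before it. camera_params takes no time and is no camera call.
- robot.hand_in(): hands the job in; it is judged then, once.
Trained networks look in the newest picture that a camera, given by its name, has taken for a name from the list of things; names that differ only in an ending like _2 or _b are one class to them, and where a whole thing is asked for, a point or a joint stands for the part that bears it (a point fixed in the world has none). Each returns a list of dicts, best first, with "conf" (0 to 1); they miss things now and then, are a little off and sometimes report something else, mostly with a low value. They report only what shows in the picture. A call takes as long as a camera call. They do not tell look-alikes from the thing itself.
- nets.masks_of(camera, query): "region" (400x640 bool, what is visible of it) and "box" ([left, top, right, bottom] in pixels, round what is visible of it).
- nets.landmark_of(camera, query): "pixel" ([row, column] in pixels: a listed point, or the origin of a listed thing).
The state is a dict: "time": time; "qpos": joint angles; "qvel": joint speeds; "joint_efforts": joint torques, N m; "tool_pos": TCP position; "tool_rot": TCP orientation; "contact_force": force on the tool from outside, world axes, zero at the start; "torque": the same for the moment, N m; "opening": finger opening in m; "grip_force": force on a finger pad.
Only numpy, scipy, OpenCV 4.12 (cv2) and the standard library are available. Lean on these libraries where they do the work, as an engineer would, in place of code of your own. Each camera call takes 0.05 s, during which the arm holds its last target. There are 200 camera calls.

TASK

Change the twin lens polisher over for the next pair of lenses: the blue tool must go on the left spindle (left as seen from the robot) and the green tool on the right spindle, and the red and yellow tools now on the spindles go into the tool rack, each in a cup of its own. Use the rack's empty cup to make room: the tools must stay clean, so never set or drop one on the bench, and keep them upright. Leave every tool fully home in its taper, and do not disturb the dropper bottle.

Things in the scene. Friction and masses are not known exactly. Their poses are not given: they have to be found in the camera images.
- tool_red: loose polishing tool, red ribbed body, cream petal pad on top; 0.06 to 0.13 kg, starts on one spindle. Origin: foot of the shank, z up through the pad. Metal taper shank 13 mm wide at the foot, 32 mm at 24 mm height; red body 50 mm in diameter from 24 to 46 mm height (grip here); pad up to 53 mm. Round: yaw is arbitrary
- tool_yellow: loose polishing tool, yellow ribbed body, cream petal pad on top; 0.06 to 0.13 kg, starts on the other spindle. Origin: foot of the shank, z up through the pad. Metal taper shank 13 mm wide at the foot, 32 mm at 24 mm height; yellow body 50 mm in diameter from 24 to 46 mm height (grip here); pad up to 53 mm. Round: yaw is arbitrary
- tool_blue: loose polishing tool, blue ribbed body, cream petal pad on top; 0.06 to 0.13 kg, starts in a cup of the rack. Origin: foot of the shank, z up through the pad. Metal taper shank 13 mm wide at the foot, 32 mm at 24 mm height; blue body 50 mm in diameter from 24 to 46 mm height (grip here); pad up to 53 mm. Round: yaw is arbitrary
- tool_green: loose polishing tool, green ribbed body, cream petal pad on top; 0.06 to 0.13 kg, starts in a cup of the rack. Origin: foot of the shank, z up through the pad. Metal taper shank 13 mm wide at the foot, 32 mm at 24 mm height; green body 50 mm in diameter from 24 to 46 mm height (grip here); pad up to 53 mm. Round: yaw is arbitrary
- spindle_left: steel spindle nose of the twin polisher, left as seen from the robot (greater y), 34 mm high, 44 mm across (foot 54), fixed; tapered bore (mouth 36 mm wide, 26 mm deep) for a tool's shank. Origin: centre of its underside, z up; a tool fully home has its origin 10 mm above it. Stands on a black pan 58 mm above the bench with a 12 mm rim. y axis: along the row of two spindles, 120 mm apart
- spindle_right: the same, on the right (smaller y), also 34 mm high, 44 mm across (foot 54), fixed; tapered bore (mouth 36 mm wide, 26 mm deep) for a tool's shank. Origin: centre of its underside, z up; a tool fully home has its origin 10 mm above it. A thin nozzle behind each spindle (+x) rises 35 mm above the pan, 45 mm from the spindle's middle. Polisher: fixed light grey housing, 180 x 250 mm
- seat_a: one of three alike grey cups of the tool rack, 34 mm high, 44 mm across (foot 54), fixed; tapered bore (mouth 36 mm wide, 26 mm deep) for a tool's shank. Origin: centre of its underside, z up; a tool fully home has its origin 10 mm above it. It stands on a dark rail 76 x 256 mm, 16 mm high; y axis: along the row; cups 84 mm apart. Any cup may take any tool; one is empty at the start
- seat_b: another cup of the tool rack, like seat_a: 34 mm high, 44 mm across (foot 54), fixed; tapered bore (mouth 36 mm wide, 26 mm deep) for a tool's shank. Origin: centre of its underside, z up; a tool fully home has its origin 10 mm above it. The cups' order in the row varies
- seat_c: another cup of the tool rack, like seat_a: 34 mm high, 44 mm across (foot 54), fixed; tapered bore (mouth 36 mm wide, 26 mm deep) for a tool's shank. Origin: centre of its underside, z up; a tool fully home has its origin 10 mm above it. The cups' order in the row varies
- dropper_bottle: loose small amber dropper bottle with black teat, 34 mm wide, 102 mm high, standing upright behind the work; origin: centre of its underside
Not all that is in view belongs to the job. Of the things like the tool_red, leave any that is orange; of the rest the smaller one is meant.

How it is judged:
By the outcome, as a careful person would: the job done as asked, in the order asked, and still so for the second after the job is handed in, with the robot touching nothing.
It also fails if it takes over 90 s, if anything falls off the work surface, if the arm or the gripper's body presses on something with over 40 N, if the wrist force passes 120 N, or if a joint passes its speed limit or range.

## Working session

There is one attempt and no reset: what is moved stays moved. The work goes in short steps, Python scripts to look and compute and a tool call to move; the robot and the scene stay as the last step left them, time stands still between calls to the robot, and variables do not carry over. Pictures are saved under pics/ and viewed, at most 14 in all, crops included, and the job is handed in when it is done.

Besides the shell and the picture viewer there is one more tool, called after "Call:" in YAML: its name, and indented under it one key for each argument. step_arm: Moves the arm, as the interface text tells. Its arguments: {"type":"object","properties":{"steps":{"type":"array","items":{"type":"object","properties":{"x":{"type":"number","minimum":-1,"maximum":1},"y":{"type":"number","minimum":-1,"maximum":1},"z":{"type":"number","minimum":-1,"maximum":1},"rx":{"type":"number","minimum":-1,"maximum":1},"ry":{"type":"number","minimum":-1,"maximum":1},"rz":{"type":"number","minimum":-1,"maximum":1},"claw":{"type":"number"}}}},"squeeze":{"type":"number"}},"required":["steps"]}

```bash
mkdir -p pics; cat > h.py <<'E'
import numpy as np, cv2
from cell import robot, read_camera, camera_params, nets
from scipy.spatial.transform import Rotation as Ro
def world(cam,u,v,d,st=None):
    p=camera_params(cam); c=np.stack([(u-p['cx'])/p['fx']*d,(v-p['cy'])/p['fy']*d,d],-1)
    if 'R' in p: return (c-np.array(p['t']))@np.array(p['R'])
    H=np.array(p['hand_eye']); t=c@H[:3,:3].T+H[:3,3]
    return t@Ro.from_euler('xyz',st['tool_rot']).as_matrix().T+np.array(st['tool_pos'])
def cloud(cam,depth,st=None):
    v,u=np.mgrid[:400,:640]; return world(cam,u.astype(float),v.astype(float),depth.astype(float),st)
E
python3 - <<'E'
from h import *
s=robot.observe(); print(s)
for c in ['scene','top']:
    im,d=read_camera(c); cv2.imwrite(f'pics/{c}0.png',im); np.savez(f'{c}0.npz',im=im,d=d)
    P=cloud(c,d)
    for q in ['tool_red','tool_yellow','tool_blue','tool_green','seat_a','spindle_left','dropper_bottle']:
        for r in nets.masks_of(c,q):
            if r['conf']<.2: continue
            m=r['region']&(d>0); X=P[m]
            if not len(X): continue
            top=X[X[:,2]>X[:,2].max()-.008]
            print(c,q,round(r['conf'],2),np.round(r['box']).astype(int),'med',X.mean(0).round(3),'top',((top.min(0)+top.max(0))/2).round(3),'ext',np.ptp(X,0).round(3))
print(robot.observe()['time'])
E
```

```text
{'time': 0.0, 'qpos': array([-1.27202861e+00,  3.42693896e-01,  1.52501173e+00, -9.80345952e-06,
        1.27541887e+00, -1.46008076e-01]), 'qvel': array([-1.71944466e-05,  1.44645044e-03,  5.58406208e-04,  4.29134995e-04,
        4.46464212e-04,  1.62787750e-03]), 'joint_efforts': array([-7.15561164e-04, -4.31248212e+01, -2.44218725e+01,  7.15258392e-02,
        5.58367185e-02, -1.27423018e-04]), 'tool_pos': array([ 0.22577511, -0.47351684,  0.22606178]), 'tool_rot': array([-3.14007574e+00, -2.13593056e-04,  4.44778489e-01]), 'contact_force': array([-0.14757072,  0.19050629, -0.17160788]), 'torque': array([ 0.03538527, -0.00827295, -0.02782102]), 'grip_force': 0.0, 'opening': 0.09192359863867186}
scene tool_red 0.88 [316 187 340 211] med [0.59  0.001 0.041] top [ 0.595 -0.004  0.049] ext [0.047 0.051 0.05 ]
scene tool_red 0.82 [384 162 409 188] med [ 0.488 -0.121  0.109] top [ 0.492 -0.127  0.118] ext [0.098 0.071 0.067]
scene tool_red 0.67 [316 240 348 275] med [0.423 0.122 0.062] top [0.432 0.117 0.076] ext [0.071 0.07  0.078]
scene tool_yellow 0.77 [416 145 438 162] med [ 0.498 -
[... 1838 characters left out ...]
0.078] ext [0.045 0.024 0.021]
top tool_green 0.63 [278 178 298 202] med [0.561 0.102 0.072] top [0.562 0.1   0.081] ext [0.056 0.047 0.071]
top seat_a 0.68 [213 183 233 204] med [0.556 0.268 0.04 ] top [0.557 0.271 0.053] ext [0.051 0.047 0.04 ]
top seat_a 0.46 [266 189 267 196] med [0.559 0.164 0.023] top [0.559 0.164 0.023] ext [0.01  0.    0.003]
top seat_a 0.37 [290 190 302 203] med [0.545 0.09  0.023] top [0.547 0.094 0.025] ext [0.021 0.028 0.01 ]
top spindle_left 0.45 [378 219 384 227] med [ 0.481 -0.113  0.071] top [ 0.483 -0.109  0.106] ext [0.019 0.016 0.048]
top dropper_bottle 0.68 [331 134 349 154] med [ 0.681 -0.024  0.061] top [ 0.686 -0.025  0.098] ext [0.03  0.034 0.105]
0.8
```

```bash
python3 - <<'E'
import cv2,numpy as np
a=cv2.imread('pics/scene0.png')[130:300,190:460]; b=cv2.imread('pics/top0.png')[110:270,190:460]
cv2.imwrite('pics/both0.png',np.vstack([cv2.resize(a,(480,300),interpolation=2),cv2.resize(b,(506,300),interpolation=2)[:,:480]]))
cv2.imwrite('pics/s.png',cv2.resize(a,(800,504),interpolation=2))
E
```

```text
(no output)
```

View pics/s.png

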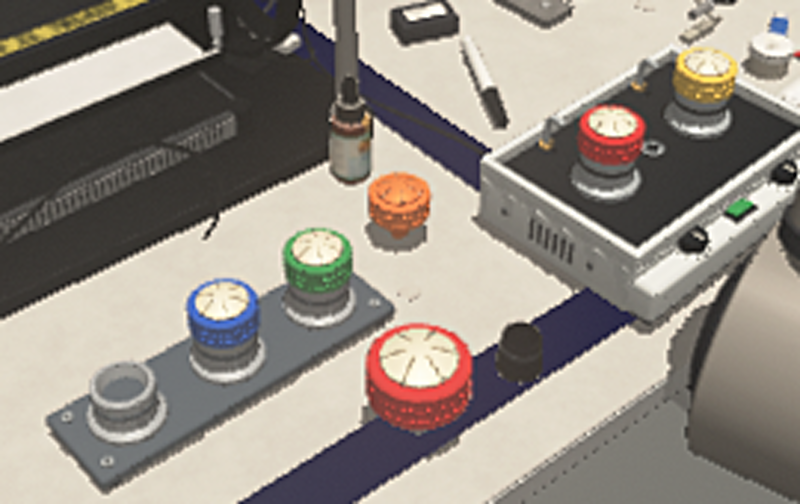

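View pics/top0.png

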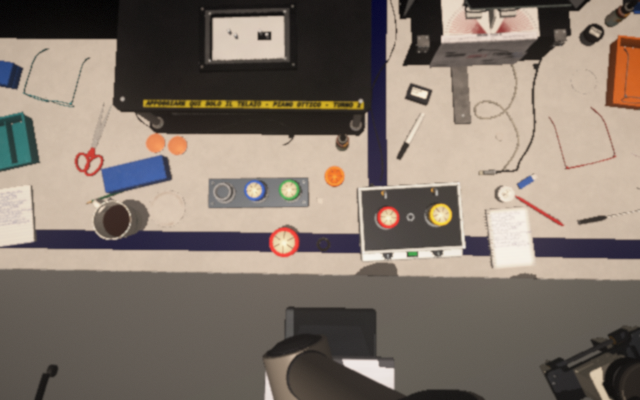

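For tool_red there are three candidates:
- The small red tool on the left spindle, at scene (396,175) and top (388,217).
- The large red tool on the bench, at scene (332,257). It is too big.
- The orange one, at scene (328,199), which I must leave.

I choose the one on the left spindle. Yellow is at top (438,215), blue at (254,190), green at (289,189) and the empty cup at (223,193). I'll move above red and check it with the wrist camera.

Call:
step_arm:
  steps:
    - {"x": 0.523,"y": -0.261,"z": 0,"rz": 0.566,"claw": 0.45}
    - {"x": 0.523,"y": -0.261,"z": 0,"rz": 0.566,"claw": 0.45}
    - {"x": 0.523,"y": -0.261,"z": 0,"rz": 0.566,"claw": 0.45}
    - {"x": 0.523,"y": -0.261,"z": 0,"rz": 0.566,"claw": 0.45}
    - {"x": 0.523,"y": -0.261,"z": 0,"rz": 0.566,"claw": 0.45}
    - {"x": 0.523,"y": -0.261,"z": 0,"rz": 0.566,"claw": 0.45}
    - {"x": 0.523,"y": -0.261,"z": 0,"rz": 0.566,"claw": 0.45}
    - {"x": 0.523,"y": -0.261,"z": 0,"rz": 0.566,"claw": 0.45}
    - {"x": 0.523,"y": -0.261,"z": 0,"rz": 0.566,"claw": 0.45}
    - {"x": 0.523,"y": -0.261,"z": 0,"rz": 0.566,"claw": 0.45}
    - {"x": 0.523,"y": -0.261,"z": 0,"rz": 0.566,"claw": 0.45}
    - {"x": 0.523,"y": -0.261,"z": 0,"rz": 0.566,"claw": 0.45}

```text
$.steps[0]: bad value
```

```bash
cat >> h.py <<'E'
def look(tag,qs,cam='wrist'):
    s=robot.observe(); print('t',round(s['time'],2),s['tool_pos'].round(4),s['tool_rot'].round(4),'F',s['contact_force'].round(1),'open',round(s['opening'],4),'g',round(s['grip_force'],1))
    im,d=read_camera(cam); cv2.imwrite(f'pics/{tag}.png',im); P=cloud(cam,d,s); np.savez(tag+'.npz',im=im,d=d,P=P)
    for q in qs:
        for r in nets.masks_of(cam,q):
            m=r['region']&(d>0); X=P[m]
            if r['conf']<.3 or len(X)<30: continue
            zt=np.percentile(X[:,2],98); top=X[X[:,2]>zt-.006]; 
            c,rad=cv2.minEnclosingCircle(X[X[:,2]>zt-.02][:,:2].astype(np.float32))
            print(q,round(r['conf'],2),np.round(r['box']).astype(int),'top z',zt.round(4),'topmean',top.mean(0).round(4),'mid',((top.min(0)+top.max(0))/2).round(4),'circ',np.round(c,4),round(rad,4))
    return im,d,P
E
python3 - <<'E'
from h import *
look('w1',['tool_red','tool_yellow','spindle_left'])
D=np.load('top0.npz')['d']; P=cloud('top',D); m=(P[...,0]>.62)&(P[...,0]<.8)&(P[...,1]>-.1)&(P[...,1]<.4)&(D>0)&(P[...,2]>.03)
for y in np.arange(-.1,.4,.05):
    k=m&(abs(P[...,1]-y)<.025); print(round(y,2), P[k].min(0).round(3) if k.any() else '', P[k][:,2].max().round(3) if k.any() else '')
E
```

```text
t 0.8 [ 0.2259 -0.4739  0.2268] [3.1414e+00 1.0000e-04 4.4480e-01] F [-0.4  0.  -0.2] open 0.0919 g 0.0
-0.1 [ 0.72  -0.08   0.206] 0.22
-0.05 [ 0.67  -0.074  0.03 ] 0.221
0.0 [ 0.621 -0.025  0.032] 0.221
0.05 [0.711 0.026 0.198] 0.222
0.1 [0.693 0.075 0.032] 0.226
0.15 [0.712 0.125 0.03 ] 0.232
0.2 [0.712 0.175 0.03 ] 0.233
0.25 [0.711 0.225 0.03 ] 0.233
0.3 [0.705 0.275 0.031] 0.232
0.35 [0.704 0.325 0.032] 0.222
```

View pics/w1.png

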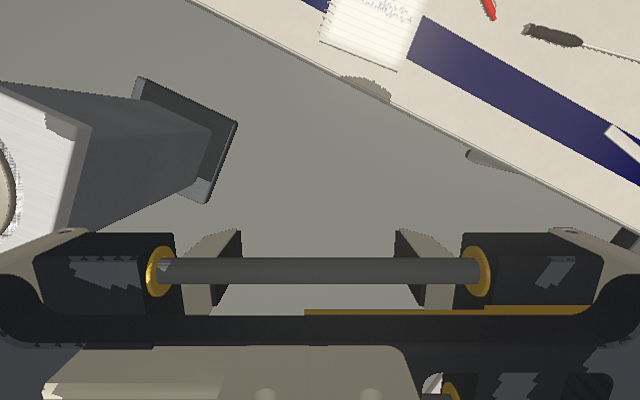

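The wrist picture shows only the bench edge and the fingers at rows 230-310, because the move was refused. I'll send a smaller call to find the form it wants.

Call:
step_arm:
  steps:
    - {"x": 0.523,"y": -0.261,"z": 0.0,"rx": 0.0,"ry": 0.0,"rz": 0.566,"claw": 0.45}

```text
time: 1.08
tool_pos: [0.2479, -0.4467, 0.2265]
tool_rot: [3.139, 0.002, 0.325]
contact_force: [0.8, -0.4, -0.8]
opening: 0.0886
grip_force: 0.0
```

Call:
step_arm:
  steps:
    - {"x": 0.44,"y": -0.293,"z": 0.0,"rx": 0.0,"ry": 0.0,"rz": 0.407,"claw": 0.45}
    - {"x": 0.44,"y": -0.293,"z": 0.0,"rx": 0.0,"ry": 0.0,"rz": 0.407,"claw": 0.45}
    - {"x": 0.44,"y": -0.293,"z": 0.0,"rx": 0.0,"ry": 0.0,"rz": 0.407,"claw": 0.45}
    - {"x": 0.44,"y": -0.293,"z": 0.0,"rx": 0.0,"ry": 0.0,"rz": 0.407,"claw": 0.45}
    - {"x": 0.44,"y": -0.293,"z": 0.0,"rx": 0.0,"ry": 0.0,"rz": 0.407,"claw": 0.45}
    - {"x": 0.44,"y": -0.293,"z": 0.0,"rx": 0.0,"ry": 0.0,"rz": 0.407,"claw": 0.45}
    - {"x": 0.44,"y": -0.293,"z": 0.0,"rx": 0.0,"ry": 0.0,"rz": 0.407,"claw": 0.45}
    - {"x": 0.44,"y": -0.293,"z": 0.0,"rx": 0.0,"ry": 0.0,"rz": 0.407,"claw": 0.45}
    - {"x": 0.44,"y": -0.293,"z": 0.0,"rx": 0.0,"ry": 0.0,"rz": 0.407,"claw": 0.45}
    - {"x": 0.44,"y": -0.293,"z": 0.0,"rx": 0.0,"ry": 0.0,"rz": 0.407,"claw": 0.45}
    - {"x": 0.44,"y": -0.293,"z": 0.0,"rx": 0.0,"ry": 0.0,"rz": 0.407,"claw": 0.45}

```text
time: 2.0
tool_pos: [0.4949, -0.1247, 0.2267]
tool_rot: [-3.14, -0.002, 0.012]
contact_force: [-0.3, 0.0, -0.8]
opening: 0.0667
grip_force: 0.0
```

```bash
python3 - <<'E'
from h import *
look('w2',['tool_red','tool_yellow','spindle_left'])
E
```

```text
t 2.0 [ 0.4949 -0.1247  0.2267] [-3.1403e+00 -1.5000e-03  1.1700e-02] F [-0.3  0.  -0.8] open 0.0667 g 0.0
tool_red 0.79 [300 169 350 223] top z 0.1214 topmean [ 0.4963 -0.1303  0.1185] mid [ 0.4967 -0.1305  0.119 ] circ [ 0.4953 -0.1304] 0.0251
tool_red 0.57 [ 90 197 164 246] top z 0.0762 topmean [0.445  0.1143 0.0733] mid [0.4429 0.1125 0.0737] circ [0.4378 0.1127] 0.036
tool_yellow 0.57 [413 164 471 213] top z 0.1212 topmean [ 0.5044 -0.2487  0.1186] mid [ 0.5056 -0.2501  0.1192] circ [ 0.5035 -0.2497] 0.0253
spindle_left 0.51 [301 168 341 186] top z 0.0774 topmean [ 0.5165 -0.1293  0.0834] mid [ 0.5136 -0.1238  0.0837] circ [ 0.5053 -0.1277] 0.0235
spindle_left 0.39 [414 164 469 214] top z 0.1213 topmean [ 0.5044 -0.2487  0.1186] mid [ 0.5056 -0.2501  0.1192] circ [ 0.5037 -0.2493] 0.0249
```

View pics/w2.png

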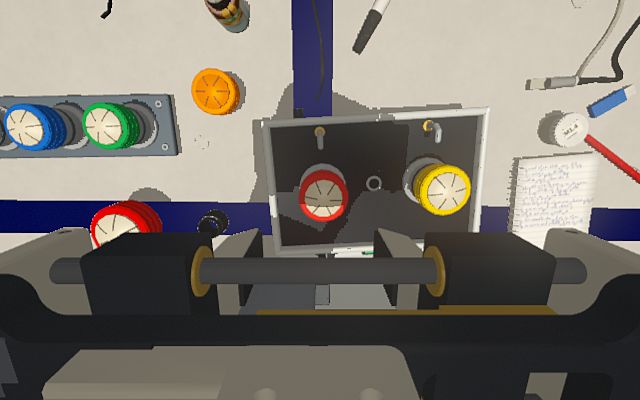

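The wrist view confirms the choice. The small red tool is on the left spindle at (325,196), radius 25 mm, world (0.496, -0.130). Yellow is at (441,189), the big red tool (radius 36 mm) at (125,222) and orange at (215,91). I'll descend on red.

Call:
step_arm:
  steps:
    - {"x": 0.0,"y": 0.003,"z": 0.06,"rx": 0.0,"ry": 0.0,"rz": 0.0,"claw": 0.45}
    - {"x": 0.0,"y": 0.003,"z": 0.12,"rx": 0.0,"ry": 0.0,"rz": 0.0,"claw": 0.45}
    - {"x": 0.0,"y": 0.003,"z": 0.12,"rx": 0.0,"ry": 0.0,"rz": 0.0,"claw": 0.45}

```text
time: 2.45
tool_pos: [0.4882, -0.131, 0.1315]
tool_rot: [-3.138, 0.01, 0.004]
contact_force: [-1.1, 0.6, -0.4]
opening: 0.0667
grip_force: 0.0
```

Call:
step_arm:
  steps:
    - {"x": 0.0,"y": 0.0,"z": 0.0,"rx": 0.0,"ry": 0.0,"rz": 0.0,"claw": 0.45}
    - {"x": 0.0,"y": 0.0,"z": 0.0,"rx": 0.0,"ry": 0.0,"rz": 0.0,"claw": 0.45}

```text
time: 2.62
tool_pos: [0.4928, -0.1322, 0.138]
tool_rot: [3.141, -0.001, 0.005]
contact_force: [-0.1, 0.2, 1.1]
opening: 0.0664
grip_force: 0.0
```

Call:
step_arm:
  steps:
    - {"x": 0.004,"y": -0.003,"z": 0.036,"rx": 0.0,"ry": 0.0,"rz": 0.006,"claw": 0.45}
    - {"x": 0.004,"y": -0.003,"z": 0.072,"rx": 0.0,"ry": 0.0,"rz": 0.006,"claw": 0.45}
    - {"x": 0.004,"y": -0.003,"z": 0.072,"rx": 0.0,"ry": 0.0,"rz": 0.006,"claw": 0.45}
    - {"x": 0.004,"y": -0.003,"z": 0.072,"rx": 0.0,"ry": 0.0,"rz": 0.006,"claw": 0.45}

```text
time: 2.95
tool_pos: [0.4959, -0.1294, 0.0841]
tool_rot: [3.141, -0.001, 0.002]
contact_force: [0.8, 0.0, 0.9]
opening: 0.0665
grip_force: 0.0
```

Exactly placed, so I'll close with a 25 N squeeze.

Call:
step_arm:
  steps:
    - {"x": 0.0,"y": 0.0,"z": 0.0,"rx": 0.0,"ry": 0.0,"rz": 0.0,"claw": -1.0}
    - {"x": 0.0,"y": 0.0,"z": 0.0,"rx": 0.0,"ry": 0.0,"rz": 0.0,"claw": -1.0}
    - {"x": 0.0,"y": 0.0,"z": 0.0,"rx": 0.0,"ry": 0.0,"rz": 0.0,"claw": -1.0}
    - {"x": 0.0,"y": 0.0,"z": 0.0,"rx": 0.0,"ry": 0.0,"rz": 0.0,"claw": -1.0}
  squeeze: 25

```text
time: 3.28
tool_pos: [0.4964, -0.1294, 0.0844]
tool_rot: [3.14, -0.003, 0.002]
contact_force: [-0.4, 1.0, 7.8]
opening: 0.049
grip_force: 25.0
```

Call:
step_arm:
  steps:
    - {"x": 0.0,"y": 0.0,"z": -0.02,"rx": 0.0,"ry": 0.0,"rz": 0.0,"claw": -1.0}
    - {"x": 0.0,"y": 0.0,"z": -0.05,"rx": 0.0,"ry": 0.0,"rz": 0.0,"claw": -1.0}
    - {"x": 0.0,"y": 0.0,"z": -0.1,"rx": 0.0,"ry": 0.0,"rz": 0.0,"claw": -1.0}
    - {"x": 0.0,"y": 0.0,"z": -0.147,"rx": 0.0,"ry": 0.0,"rz": 0.0,"claw": -1.0}
    - {"x": 0.0,"y": 0.0,"z": -0.147,"rx": 0.0,"ry": 0.0,"rz": 0.0,"claw": -1.0}

```text
time: 3.7
tool_pos: [0.4987, -0.1302, 0.2003]
tool_rot: [3.136, -0.012, 0.002]
contact_force: [2.0, -0.3, -0.3]
opening: 0.0493
grip_force: 25.0
```

Call:
step_arm:
  steps:
    - {"x": 0.01,"y": -0.05,"z": 0.0,"rx": 0.0,"ry": 0.0,"rz": 0.0,"claw": -1.0}
    - {"x": 0.081,"y": -0.533,"z": 0.0,"rx": 0.0,"ry": 0.0,"rz": 0.0,"claw": -1.0}
    - {"x": 0.081,"y": -0.533,"z": 0.0,"rx": 0.0,"ry": 0.0,"rz": 0.0,"claw": -1.0}
    - {"x": 0.081,"y": -0.533,"z": 0.0,"rx": 0.0,"ry": 0.0,"rz": 0.0,"claw": -1.0}
    - {"x": 0.081,"y": -0.533,"z": 0.0,"rx": 0.0,"ry": 0.0,"rz": 0.0,"claw": -1.0}
    - {"x": 0.081,"y": -0.533,"z": 0.0,"rx": 0.0,"ry": 0.0,"rz": 0.0,"claw": -1.0}
    - {"x": 0.081,"y": -0.533,"z": 0.0,"rx": 0.0,"ry": 0.0,"rz": 0.0,"claw": -1.0}
    - {"x": 0.081,"y": -0.533,"z": 0.0,"rx": 0.0,"ry": 0.0,"rz": 0.0,"claw": -1.0}
    - {"x": 0.081,"y": -0.533,"z": 0.0,"rx": 0.0,"ry": 0.0,"rz": 0.0,"claw": -1.0}
    - {"x": 0.081,"y": -0.533,"z": 0.0,"rx": 0.0,"ry": 0.0,"rz": 0.0,"claw": -1.0}
    - {"x": 0.081,"y": -0.533,"z": 0.0,"rx": 0.0,"ry": 0.0,"rz": 0.0,"claw": -1.0}
    - {"x": 0.081,"y": -0.533,"z": 0.0,"rx": 0.0,"ry": 0.0,"rz": 0.0,"claw": -1.0}

```text
time: 4.7
tool_pos: [0.5548, 0.2728, 0.1923]
tool_rot: [3.141, 0.001, 0.005]
contact_force: [-0.0, -1.1, -0.8]
opening: 0.0495
grip_force: 25.0
```

```bash
python3 - <<'E'
from h import *
look('w3',['tool_red','tool_blue','tool_green','seat_a'])
E
```

```text
t 4.7 [0.5548 0.2728 0.1923] [3.1411e+00 7.0000e-04 5.4000e-03] F [-0.  -1.1 -0.8] open 0.0495 g 25.0
tool_red 0.86 [542 124 603 176] top z 0.0534 topmean [ 0.5996 -0.0033  0.0507] mid [ 0.598  -0.0045  0.0511] circ [ 0.5994 -0.0048] 0.0253
tool_red 0.76 [271 211 364 310] top z 0.2284 topmean [0.5548 0.2721 0.2257] mid [0.5592 0.2723 0.2484] circ [0.5577 0.2717] 0.029
tool_blue 0.62 [372 169 422 214] top z 0.0793 topmean [0.559  0.1881 0.0766] mid [0.5574 0.1878 0.0771] circ [0.5583 0.1874] 0.0251
tool_green 0.7 [449 164 509 215] top z 0.0793 topmean [0.5613 0.1051 0.0766] mid [0.5609 0.1045 0.0771] circ [0.5612 0.1036] 0.0255
seat_a 0.95 [297 162 342 211] top z 0.0504 topmean [0.5563 0.271  0.0485] mid [0.5561 0.271  0.0479] circ [0.5562 0.2715] 0.0226
seat_a 0.88 [366 157 398 200] top z 0.0391 topmean [0.5699 0.2036 0.0381] mid [0.5665 0.2002 0.038 ] circ [0.5619 0.1922] 0.0259
seat_a 0.76 [436 158 474 201] top z 0.0427 topmean [0.5674 0.121  0.0401] mid [0.5638 0.1151 0.0408] circ [0.5616 0.106 ] 0.0246
```

View pics/w3.png

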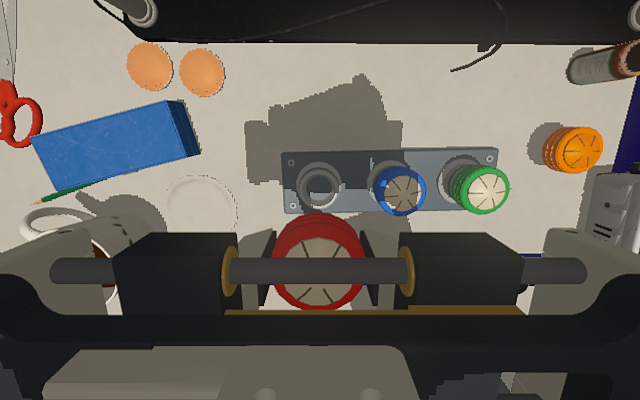

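The empty cup is at (319,186), world (0.556, 0.271), with the rim at z 0.050. Blue is at (398,191), world (0.558, 0.1875), and green at (480,190), world (0.561, 0.104). The spacing is 84 mm as specified. The red tool hangs upright, so I'll lower it.

Call:
step_arm:
  steps:
    - {"x": 0.002,"y": 0.002,"z": 0.05,"rx": 0.0,"ry": 0.0,"rz": 0.006,"claw": -1.0}
    - {"x": 0.002,"y": 0.002,"z": 0.1,"rx": 0.0,"ry": 0.0,"rz": 0.006,"claw": -1.0}
    - {"x": 0.002,"y": 0.002,"z": 0.14,"rx": 0.0,"ry": 0.0,"rz": 0.006,"claw": -1.0}
    - {"x": 0.002,"y": 0.002,"z": 0.17,"rx": 0.0,"ry": 0.0,"rz": 0.006,"claw": -1.0}
    - {"x": 0.002,"y": 0.002,"z": 0.185,"rx": 0.0,"ry": 0.0,"rz": 0.006,"claw": -1.0}
    - {"x": 0.002,"y": 0.002,"z": 0.195,"rx": 0.0,"ry": 0.0,"rz": 0.006,"claw": -1.0}
    - {"x": 0.002,"y": 0.002,"z": 0.197,"rx": 0.0,"ry": 0.0,"rz": 0.006,"claw": -1.0}
    - {"x": 0.002,"y": 0.002,"z": 0.197,"rx": 0.0,"ry": 0.0,"rz": 0.006,"claw": -1.0}

```text
time: 5.62
tool_pos: [0.5573, 0.2692, 0.0458]
tool_rot: [-3.141, -0.001, -0.003]
contact_force: [0.5, 0.2, -1.6]
opening: 0.0495
grip_force: 25.0
```

Call:
step_arm:
  steps:
    - {"x": -0.001,"y": -0.002,"z": 0.002,"rx": 0.0,"ry": 0.0,"rz": 0.0,"claw": -1.0}
    - {"x": -0.001,"y": -0.002,"z": 0.004,"rx": 0.0,"ry": 0.0,"rz": 0.0,"claw": -1.0}
    - {"x": -0.001,"y": -0.002,"z": 0.005,"rx": 0.0,"ry": 0.0,"rz": 0.0,"claw": -1.0}
    - {"x": -0.001,"y": -0.002,"z": 0.005,"rx": 0.0,"ry": 0.0,"rz": 0.0,"claw": -1.0}

```text
time: 5.95
tool_pos: [0.5565, 0.271, 0.0425]
tool_rot: [-3.141, -0.001, -0.003]
contact_force: [-0.5, -1.0, 4.2]
opening: 0.0496
grip_force: 25.0
```

Call:
step_arm:
  steps:
    - {"x": 0.0,"y": 0.0,"z": 0.001,"rx": 0.0,"ry": 0.0,"rz": 0.0,"claw": -1.0}
    - {"x": 0.0,"y": 0.0,"z": 0.0,"rx": 0.0,"ry": 0.0,"rz": 0.0,"claw": 0.45}
    - {"x": 0.0,"y": 0.0,"z": 0.0,"rx": 0.0,"ry": 0.0,"rz": 0.0,"claw": 0.45}
    - {"x": 0.0,"y": 0.0,"z": 0.0,"rx": 0.0,"ry": 0.0,"rz": 0.0,"claw": 0.45}
    - {"x": 0.0,"y": 0.0,"z": -0.03,"rx": 0.0,"ry": 0.0,"rz": 0.0,"claw": 0.45}
    - {"x": 0.0,"y": 0.0,"z": -0.08,"rx": 0.0,"ry": 0.0,"rz": 0.0,"claw": 0.45}
    - {"x": 0.0,"y": 0.0,"z": -0.12,"rx": 0.0,"ry": 0.0,"rz": 0.0,"claw": 0.45}
    - {"x": 0.0,"y": 0.0,"z": -0.12,"rx": 0.0,"ry": 0.0,"rz": 0.0,"claw": 0.45}
    - {"x": 0.0,"y": 0.0,"z": -0.12,"rx": 0.0,"ry": 0.0,"rz": 0.0,"claw": 0.45}

```text
time: 6.7
tool_pos: [0.5572, 0.2713, 0.1333]
tool_rot: [-3.14, -0.004, -0.003]
contact_force: [-0.3, 0.4, -0.4]
opening: 0.0664
grip_force: 0.0
```

```bash
python3 - <<'E'
from h import *
look('w4',['tool_red','tool_blue','tool_green'])
E
```

```text
t 6.7 [0.5572 0.2713 0.1333] [-3.1403e+00 -4.0000e-03 -2.7000e-03] F [-0.3  0.4 -0.4] open 0.0664 g 0.0
tool_red 0.74 [587 127 639 187] top z 0.0519 topmean [0.5976 0.0062 0.0488] mid [0.5987 0.004  0.0497] circ [ 0.5991 -0.0041] 0.0251
tool_red 0.56 [291 181 350 242] top z 0.0793 topmean [0.5567 0.2704 0.0765] mid [0.5582 0.2691 0.077 ] circ [0.5559 0.2705] 0.0248
tool_blue 0.65 [384 181 450 242] top z 0.0794 topmean [0.5594 0.1886 0.077 ] mid [0.5662 0.2004 0.1385] circ [0.5687 0.2001] 0.042
tool_green 0.83 [477 175 558 237] top z 0.0794 topmean [0.5618 0.1065 0.0778] mid [0.5677 0.1476 0.1407] circ [0.5724 0.1455] 0.0681
tool_green 0.3 [385 179 449 241] top z 0.0794 topmean [0.5595 0.1888 0.0775] mid [0.5667 0.2004 0.1397] circ [0.5694 0.2002] 0.0424
```

Red's pad is at z 0.0793, the same as the seated tools, so it is home. Next is blue.

Call:
step_arm:
  steps:
    - {"x": 0.002,"y": 0.05,"z": 0.0,"rx": 0.0,"ry": 0.0,"rz": 0.0,"claw": 0.45}
    - {"x": 0.002,"y": 0.111,"z": 0.0,"rx": 0.0,"ry": 0.0,"rz": 0.0,"claw": 0.45}
    - {"x": 0.002,"y": 0.111,"z": 0.0,"rx": 0.0,"ry": 0.0,"rz": 0.0,"claw": 0.45}
    - {"x": 0.002,"y": 0.111,"z": 0.03,"rx": 0.0,"ry": 0.0,"rz": 0.0,"claw": 0.45}
    - {"x": 0.002,"y": 0.111,"z": 0.05,"rx": 0.0,"ry": 0.0,"rz": 0.0,"claw": 0.45}
    - {"x": 0.002,"y": 0.111,"z": 0.05,"rx": 0.0,"ry": 0.0,"rz": 0.0,"claw": 0.45}
    - {"x": 0.002,"y": 0.111,"z": 0.05,"rx": 0.0,"ry": 0.0,"rz": 0.0,"claw": 0.45}

```text
time: 7.48
tool_pos: [0.5565, 0.1876, 0.0926]
tool_rot: [3.141, 0.003, -0.003]
contact_force: [-0.3, -1.2, -0.1]
opening: 0.0665
grip_force: 0.0
```

Call:
step_arm:
  steps:
    - {"x": 0.002,"y": 0.0,"z": 0.035,"rx": 0.0,"ry": 0.0,"rz": 0.0,"claw": 0.45}
    - {"x": 0.002,"y": 0.0,"z": 0.067,"rx": 0.0,"ry": 0.0,"rz": 0.0,"claw": 0.45}
    - {"x": 0.002,"y": 0.0,"z": 0.067,"rx": 0.0,"ry": 0.0,"rz": 0.0,"claw": 0.45}
    - {"x": 0.002,"y": 0.0,"z": 0.067,"rx": 0.0,"ry": 0.0,"rz": 0.0,"claw": 0.45}
    - {"x": 0.002,"y": 0.0,"z": 0.067,"rx": 0.0,"ry": 0.0,"rz": 0.0,"claw": -1.0}
    - {"x": 0.002,"y": 0.0,"z": 0.067,"rx": 0.0,"ry": 0.0,"rz": 0.0,"claw": -1.0}
    - {"x": 0.002,"y": 0.0,"z": 0.067,"rx": 0.0,"ry": 0.0,"rz": 0.0,"claw": -1.0}
    - {"x": 0.002,"y": 0.0,"z": 0.067,"rx": 0.0,"ry": 0.0,"rz": 0.0,"claw": -1.0}

```text
time: 8.15
tool_pos: [0.5598, 0.188, 0.0453]
tool_rot: [-3.141, -0.003, -0.003]
contact_force: [-1.0, -0.3, 5.0]
opening: 0.0495
grip_force: 25.0
```

Call:
step_arm:
  steps:
    - {"x": 0.0,"y": 0.0,"z": -0.02,"rx": 0.0,"ry": 0.0,"rz": 0.0,"claw": -1.0}
    - {"x": 0.0,"y": 0.0,"z": -0.06,"rx": 0.0,"ry": 0.0,"rz": 0.0,"claw": -1.0}
    - {"x": 0.0,"y": 0.0,"z": -0.11,"rx": 0.0,"ry": 0.0,"rz": 0.0,"claw": -1.0}
    - {"x": 0.0,"y": 0.0,"z": -0.16,"rx": 0.0,"ry": 0.0,"rz": 0.0,"claw": -1.0}
    - {"x": 0.0,"y": 0.0,"z": -0.193,"rx": 0.0,"ry": 0.0,"rz": 0.0,"claw": -1.0}
    - {"x": 0.0,"y": 0.0,"z": -0.193,"rx": 0.0,"ry": 0.0,"rz": 0.0,"claw": -1.0}
    - {"x": 0.0,"y": 0.0,"z": -0.193,"rx": 0.0,"ry": 0.0,"rz": 0.0,"claw": -1.0}

```text
time: 8.73
tool_pos: [0.5595, 0.1879, 0.1902]
tool_rot: [-3.141, -0.004, -0.003]
contact_force: [-0.3, -0.2, -1.1]
opening: 0.0491
grip_force: 25.0
```

Call:
step_arm:
  steps:
    - {"x": -0.01,"y": 0.05,"z": 0.0,"rx": 0.0,"ry": 0.0,"rz": 0.0,"claw": -1.0}
    - {"x": -0.085,"y": 0.424,"z": 0.0,"rx": 0.0,"ry": 0.0,"rz": 0.0,"claw": -1.0}
    - {"x": -0.085,"y": 0.424,"z": 0.0,"rx": 0.0,"ry": 0.0,"rz": 0.0,"claw": -1.0}
    - {"x": -0.085,"y": 0.424,"z": 0.0,"rx": 0.0,"ry": 0.0,"rz": 0.0,"claw": -1.0}
    - {"x": -0.085,"y": 0.424,"z": 0.0,"rx": 0.0,"ry": 0.0,"rz": 0.0,"claw": -1.0}
    - {"x": -0.085,"y": 0.424,"z": 0.0,"rx": 0.0,"ry": 0.0,"rz": 0.0,"claw": -1.0}
    - {"x": -0.085,"y": 0.424,"z": 0.0,"rx": 0.0,"ry": 0.0,"rz": 0.0,"claw": -1.0}
    - {"x": -0.085,"y": 0.424,"z": 0.0,"rx": 0.0,"ry": 0.0,"rz": 0.0,"claw": -1.0}
    - {"x": -0.085,"y": 0.424,"z": 0.0,"rx": 0.0,"ry": 0.0,"rz": 0.0,"claw": -1.0}
    - {"x": -0.085,"y": 0.424,"z": 0.0,"rx": 0.0,"ry": 0.0,"rz": 0.0,"claw": -1.0}
    - {"x": -0.085,"y": 0.424,"z": 0.0,"rx": 0.0,"ry": 0.0,"rz": 0.0,"claw": -1.0}
    - {"x": -0.085,"y": 0.424,"z": 0.0,"rx": 0.0,"ry": 0.0,"rz": 0.0,"claw": -1.0}

```text
time: 9.73
tool_pos: [0.494, -0.1287, 0.1876]
tool_rot: [-3.141, 0.002, -0.001]
contact_force: [0.2, -0.4, -0.7]
opening: 0.0495
grip_force: 25.0
```

```bash
python3 - <<'E'
from h import *
look('w5',['tool_blue','tool_yellow','spindle_left'])
E
```

```text
t 9.73 [ 0.494  -0.1287  0.1876] [-3.1406e+00  1.6000e-03 -1.4000e-03] F [ 0.2 -0.4 -0.7] open 0.0495 g 25.0
tool_blue 0.61 [272 212 362 310] top z 0.2207 topmean [ 0.4946 -0.1293  0.2178] mid [ 0.4931 -0.1289  0.2185] circ [ 0.492  -0.1294] 0.0257
tool_yellow 0.92 [423 166 489 225] top z 0.1214 topmean [ 0.5045 -0.2485  0.1186] mid [ 0.5043 -0.2487  0.119 ] circ [ 0.5035 -0.2501] 0.0255
tool_yellow 0.42 [ 41 100 114 156] top z 0.0791 topmean [0.561  0.1007 0.0764] mid [0.5616 0.104  0.077 ] circ [0.561  0.1027] 0.0258
spindle_left 0.72 [295 168 342 216] top z 0.0927 topmean [ 0.502  -0.1304  0.0946] mid [ 0.4998 -0.1306  0.1414] circ [ 0.4961 -0.1304] 0.0226
```

View pics/w5.png

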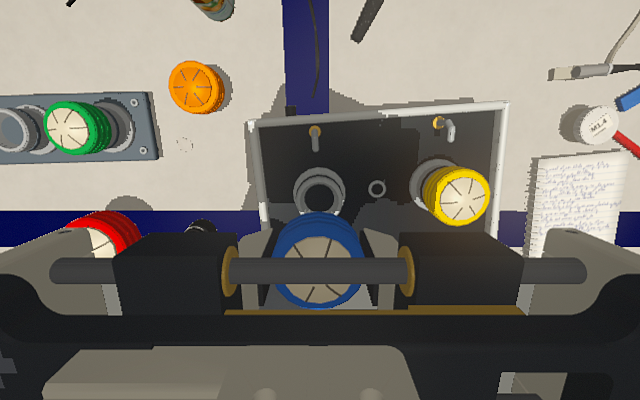

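The left spindle is empty at (318,192), world (0.496, -0.130). Blue hangs upright above it, so I'll lower it.

Call:
step_arm:
  steps:
    - {"x": 0.003,"y": 0.002,"z": 0.03,"rx": 0.0,"ry": 0.0,"rz": 0.0,"claw": -1.0}
    - {"x": 0.003,"y": 0.002,"z": 0.07,"rx": 0.0,"ry": 0.0,"rz": 0.0,"claw": -1.0}
    - {"x": 0.003,"y": 0.002,"z": 0.1,"rx": 0.0,"ry": 0.0,"rz": 0.0,"claw": -1.0}
    - {"x": 0.003,"y": 0.002,"z": 0.115,"rx": 0.0,"ry": 0.0,"rz": 0.0,"claw": -1.0}
    - {"x": 0.003,"y": 0.002,"z": 0.125,"rx": 0.0,"ry": 0.0,"rz": 0.0,"claw": -1.0}
    - {"x": 0.003,"y": 0.002,"z": 0.13,"rx": 0.0,"ry": 0.0,"rz": 0.0,"claw": -1.0}
    - {"x": 0.003,"y": 0.002,"z": 0.13,"rx": 0.0,"ry": 0.0,"rz": 0.0,"claw": -1.0}
    - {"x": 0.003,"y": 0.002,"z": 0.13,"rx": 0.0,"ry": 0.0,"rz": 0.0,"claw": -1.0}

```text
time: 10.6
tool_pos: [0.4971, -0.1316, 0.0917]
tool_rot: [3.141, -0.001, -0.002]
contact_force: [-0.1, -0.5, -1.6]
opening: 0.0497
grip_force: 25.0
```

Call:
step_arm:
  steps:
    - {"x": -0.001,"y": -0.002,"z": 0.003,"rx": 0.0,"ry": 0.0,"rz": 0.0,"claw": -1.0}
    - {"x": -0.001,"y": -0.002,"z": 0.006,"rx": 0.0,"ry": 0.0,"rz": 0.0,"claw": -1.0}
    - {"x": -0.001,"y": -0.002,"z": 0.007,"rx": 0.0,"ry": 0.0,"rz": 0.0,"claw": -1.0}
    - {"x": -0.001,"y": -0.002,"z": 0.007,"rx": 0.0,"ry": 0.0,"rz": 0.0,"claw": -1.0}

```text
time: 10.93
tool_pos: [0.4962, -0.1301, 0.0872]
tool_rot: [3.141, -0.002, -0.003]
contact_force: [-2.4, 2.2, 8.4]
opening: 0.0495
grip_force: 25.0
```

Call:
step_arm:
  steps:
    - {"x": 0.0,"y": 0.0,"z": 0.0,"rx": 0.0,"ry": 0.0,"rz": 0.0,"claw": 0.45}
    - {"x": 0.0,"y": 0.0,"z": 0.0,"rx": 0.0,"ry": 0.0,"rz": 0.0,"claw": 0.45}
    - {"x": 0.0,"y": 0.0,"z": 0.0,"rx": 0.0,"ry": 0.0,"rz": 0.0,"claw": 0.45}
    - {"x": 0.0,"y": 0.0,"z": -0.03,"rx": 0.0,"ry": 0.0,"rz": 0.0,"claw": 0.45}
    - {"x": 0.0,"y": 0.0,"z": -0.08,"rx": 0.0,"ry": 0.0,"rz": 0.0,"claw": 0.45}
    - {"x": 0.0,"y": 0.0,"z": -0.12,"rx": 0.0,"ry": 0.0,"rz": 0.0,"claw": 0.45}
    - {"x": 0.0,"y": 0.0,"z": -0.12,"rx": 0.0,"ry": 0.0,"rz": 0.0,"claw": 0.45}
    - {"x": 0.0,"y": 0.0,"z": -0.12,"rx": 0.0,"ry": 0.0,"rz": 0.0,"claw": 0.45}

```text
time: 11.6
tool_pos: [0.4967, -0.1305, 0.1773]
tool_rot: [3.14, -0.004, -0.003]
contact_force: [-0.1, -0.1, -0.5]
opening: 0.0664
grip_force: 0.0
```

```bash
python3 - <<'E'
from h import *
look('w6',['tool_blue','tool_yellow'])
E
```

```text
t 11.6 [ 0.4967 -0.1305  0.1773] [ 3.1399e+00 -3.8000e-03 -2.7000e-03] F [-0.1 -0.1 -0.5] open 0.0664 g 0.0
tool_blue 0.9 [287 182 344 245] top z 0.1213 topmean [ 0.4958 -0.1307  0.1186] mid [ 0.4963 -0.1321  0.119 ] circ [ 0.4945 -0.1307] 0.0253
tool_yellow 0.72 [424 173 495 231] top z 0.1212 topmean [ 0.5047 -0.2484  0.1186] mid [ 0.5051 -0.2493  0.1189] circ [ 0.5039 -0.25  ] 0.0256
```

Blue is home at 0.1213, so yellow is next.

Call:
step_arm:
  steps:
    - {"x": 0.003,"y": 0.05,"z": 0.0,"rx": 0.0,"ry": 0.0,"rz": 0.0,"claw": 0.45}
    - {"x": 0.01,"y": 0.159,"z": 0.0,"rx": 0.0,"ry": 0.0,"rz": 0.0,"claw": 0.45}
    - {"x": 0.01,"y": 0.159,"z": 0.0,"rx": 0.0,"ry": 0.0,"rz": 0.0,"claw": 0.45}
    - {"x": 0.01,"y": 0.159,"z": 0.0,"rx": 0.0,"ry": 0.0,"rz": 0.0,"claw": 0.45}
    - {"x": 0.01,"y": 0.159,"z": 0.03,"rx": 0.0,"ry": 0.0,"rz": 0.0,"claw": 0.45}
    - {"x": 0.01,"y": 0.159,"z": 0.055,"rx": 0.0,"ry": 0.0,"rz": 0.0,"claw": 0.45}
    - {"x": 0.01,"y": 0.159,"z": 0.055,"rx": 0.0,"ry": 0.0,"rz": 0.0,"claw": 0.45}
    - {"x": 0.01,"y": 0.159,"z": 0.055,"rx": 0.0,"ry": 0.0,"rz": 0.0,"claw": 0.45}

```text
time: 12.42
tool_pos: [0.502, -0.2486, 0.1328]
tool_rot: [-3.139, 0.004, -0.003]
contact_force: [0.1, 0.1, 0.5]
opening: 0.0669
grip_force: 0.0
```

Call:
step_arm:
  steps:
    - {"x": 0.002,"y": 0.001,"z": 0.035,"rx": 0.0,"ry": 0.0,"rz": 0.0,"claw": 0.45}
    - {"x": 0.002,"y": 0.001,"z": 0.063,"rx": 0.0,"ry": 0.0,"rz": 0.0,"claw": 0.45}
    - {"x": 0.002,"y": 0.001,"z": 0.063,"rx": 0.0,"ry": 0.0,"rz": 0.0,"claw": 0.45}
    - {"x": 0.002,"y": 0.001,"z": 0.063,"rx": 0.0,"ry": 0.0,"rz": 0.0,"claw": 0.45}
    - {"x": 0.002,"y": 0.001,"z": 0.063,"rx": 0.0,"ry": 0.0,"rz": 0.0,"claw": -1.0}
    - {"x": 0.002,"y": 0.001,"z": 0.063,"rx": 0.0,"ry": 0.0,"rz": 0.0,"claw": -1.0}
    - {"x": 0.002,"y": 0.001,"z": 0.063,"rx": 0.0,"ry": 0.0,"rz": 0.0,"claw": -1.0}
    - {"x": 0.002,"y": 0.001,"z": 0.063,"rx": 0.0,"ry": 0.0,"rz": 0.0,"claw": -1.0}

```text
time: 13.08
tool_pos: [0.5052, -0.2505, 0.0887]
tool_rot: [3.14, -0.002, -0.003]
contact_force: [0.3, 1.1, 5.2]
opening: 0.0498
grip_force: 25.0
```

Call:
step_arm:
  steps:
    - {"x": 0.0,"y": 0.0,"z": -0.02,"rx": 0.0,"ry": 0.0,"rz": 0.0,"claw": -1.0}
    - {"x": 0.0,"y": 0.0,"z": -0.06,"rx": 0.0,"ry": 0.0,"rz": 0.0,"claw": -1.0}
    - {"x": 0.0,"y": 0.0,"z": -0.11,"rx": 0.0,"ry": 0.0,"rz": 0.0,"claw": -1.0}
    - {"x": 0.0,"y": 0.0,"z": -0.15,"rx": 0.0,"ry": 0.0,"rz": 0.0,"claw": -1.0}
    - {"x": 0.0,"y": 0.0,"z": -0.15,"rx": 0.0,"ry": 0.0,"rz": 0.0,"claw": -1.0}
    - {"x": 0.0,"y": 0.0,"z": -0.15,"rx": 0.0,"ry": 0.0,"rz": 0.0,"claw": -1.0}

```text
time: 13.58
tool_pos: [0.5052, -0.2507, 0.202]
tool_rot: [3.139, -0.004, -0.003]
contact_force: [0.6, 0.2, -1.3]
opening: 0.0492
grip_force: 25.0
```

Call:
step_arm:
  steps:
    - {"x": 0.006,"y": -0.05,"z": 0.0,"rx": 0.0,"ry": 0.0,"rz": 0.0,"claw": -1.0}
    - {"x": 0.071,"y": -0.584,"z": 0.0,"rx": 0.0,"ry": 0.0,"rz": 0.0,"claw": -1.0}
    - {"x": 0.071,"y": -0.584,"z": 0.0,"rx": 0.0,"ry": 0.0,"rz": 0.0,"claw": -1.0}
    - {"x": 0.071,"y": -0.584,"z": 0.0,"rx": 0.0,"ry": 0.0,"rz": 0.0,"claw": -1.0}
    - {"x": 0.071,"y": -0.584,"z": 0.0,"rx": 0.0,"ry": 0.0,"rz": 0.0,"claw": -1.0}
    - {"x": 0.071,"y": -0.584,"z": 0.0,"rx": 0.0,"ry": 0.0,"rz": 0.0,"claw": -1.0}
    - {"x": 0.071,"y": -0.584,"z": 0.0,"rx": 0.0,"ry": 0.0,"rz": 0.0,"claw": -1.0}
    - {"x": 0.071,"y": -0.584,"z": 0.0,"rx": 0.0,"ry": 0.0,"rz": 0.0,"claw": -1.0}
    - {"x": 0.071,"y": -0.584,"z": 0.0,"rx": 0.0,"ry": 0.0,"rz": 0.0,"claw": -1.0}
    - {"x": 0.071,"y": -0.584,"z": 0.0,"rx": 0.0,"ry": 0.0,"rz": 0.0,"claw": -1.0}
    - {"x": 0.071,"y": -0.584,"z": 0.0,"rx": 0.0,"ry": 0.0,"rz": 0.0,"claw": -1.0}
    - {"x": 0.071,"y": -0.584,"z": 0.0,"rx": 0.0,"ry": 0.0,"rz": 0.0,"claw": -1.0}

```text
time: 14.58
tool_pos: [0.5578, 0.193, 0.1977]
tool_rot: [-3.14, 0.003, 0.003]
contact_force: [-0.9, -0.3, -1.3]
opening: 0.0493
grip_force: 25.0
```

Call:
step_arm:
  steps:
    - {"x": 0.0,"y": 0.0,"z": 0.0,"rx": 0.0,"ry": 0.0,"rz": 0.0,"claw": -1.0}
    - {"x": 0.0,"y": 0.0,"z": 0.0,"rx": 0.0,"ry": 0.0,"rz": 0.0,"claw": -1.0}
    - {"x": 0.0,"y": 0.0,"z": 0.0,"rx": 0.0,"ry": 0.0,"rz": 0.0,"claw": -1.0}

```text
time: 14.83
tool_pos: [0.5586, 0.1863, 0.199]
tool_rot: [3.141, 0.001, -0.004]
contact_force: [0.1, -0.0, -0.6]
opening: 0.0492
grip_force: 25.0
```

```bash
python3 - <<'E'
from h import *
look('w7',['tool_yellow','tool_red','tool_green','seat_a'])
E
```

```text
t 14.83 [0.5586 0.1863 0.199 ] [ 3.1408e+00  1.5000e-03 -4.1000e-03] F [ 0.1 -0.  -0.6] open 0.0492 g 25.0
tool_yellow 0.78 [274 214 361 306] top z 0.2305 topmean [0.5599 0.1856 0.2278] mid [0.5618 0.1857 0.2527] circ [0.5606 0.1847] 0.0289
tool_red 0.92 [349 282 374 307] top z 0.0747 topmean [0.4357 0.1326 0.0723] mid [0.4829 0.1439 0.1453] circ [0.4815 0.1506] 0.0641
tool_red 0.81 [462 127 514 176] top z 0.0534 topmean [ 0.5999 -0.0042  0.0507] mid [ 0.5996 -0.0033  0.0512] circ [ 0.5994 -0.0057] 0.0255
tool_red 0.68 [215 172 262 219] top z 0.0792 topmean [0.5564 0.2695 0.0765] mid [0.5536 0.2703 0.0769] circ [0.556  0.2699] 0.0248
tool_green 0.71 [372 166 421 213] top z 0.0793 topmean [0.5613 0.1041 0.0766] mid [0.5588 0.1026 0.0773] circ [0.5608 0.1039] 0.0248
seat_a 0.78 [235 166 270 199] top z 0.0395 topmean [0.5733 0.2595 0.0384] mid [0.5707 0.2623 0.0374] circ [0.561  0.2672] 0.0255
seat_a 0.77 [291 162 338 210] top z 0.0505 topmean [0.5593 0.1873 0.0486] mid [0.5588 0.1873 0.0481] circ [0.5591 0.1873] 0.0223
seat_a 0.73 [364 162 397 192] top z 0.0379 topmean [0.5742 0.1182 0.0361] mid [0.5727 0.1149 0.0366] circ [0.5665 0.1098] 0.0243
seat_a 0.37 [272 212 362 308] top z 0.2305 topmean [0.5598 0.1857 0.2274] mid [0.5577 0.1855 0.2284] circ [0.5571 0.1853] 0.0254
```

View pics/w7.png

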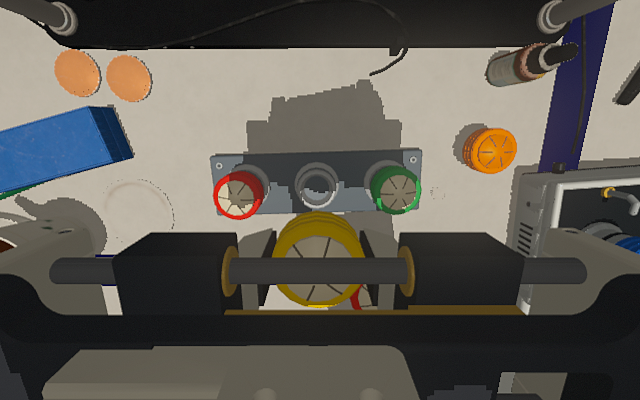

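Red is seated at (238,195) and the middle cup is empty at (317,186), world (0.559, 0.187). Green is at (397,190), and yellow is held upright. I'll lower yellow.

Call:
step_arm:
  steps:
    - {"x": 0.0,"y": -0.001,"z": 0.04,"rx": 0.0,"ry": 0.0,"rz": -0.005,"claw": -1.0}
    - {"x": 0.0,"y": -0.001,"z": 0.09,"rx": 0.0,"ry": 0.0,"rz": -0.005,"claw": -1.0}
    - {"x": 0.0,"y": -0.001,"z": 0.135,"rx": 0.0,"ry": 0.0,"rz": -0.005,"claw": -1.0}
    - {"x": 0.0,"y": -0.001,"z": 0.165,"rx": 0.0,"ry": 0.0,"rz": -0.005,"claw": -1.0}
    - {"x": 0.0,"y": -0.001,"z": 0.185,"rx": 0.0,"ry": 0.0,"rz": -0.005,"claw": -1.0}
    - {"x": 0.0,"y": -0.001,"z": 0.195,"rx": 0.0,"ry": 0.0,"rz": -0.005,"claw": -1.0}
    - {"x": 0.0,"y": -0.001,"z": 0.198,"rx": 0.0,"ry": 0.0,"rz": -0.005,"claw": -1.0}
    - {"x": 0.0,"y": -0.001,"z": 0.198,"rx": 0.0,"ry": 0.0,"rz": -0.005,"claw": -1.0}

```text
time: 15.75
tool_pos: [0.5592, 0.1883, 0.0514]
tool_rot: [3.142, -0.0, 0.001]
contact_force: [0.1, -0.5, -0.5]
opening: 0.0495
grip_force: 25.0
```

Call:
step_arm:
  steps:
    - {"x": 0.0,"y": 0.001,"z": 0.003,"rx": 0.0,"ry": 0.0,"rz": 0.0,"claw": -1.0}
    - {"x": 0.0,"y": 0.001,"z": 0.005,"rx": 0.0,"ry": 0.0,"rz": 0.0,"claw": -1.0}
    - {"x": 0.0,"y": 0.001,"z": 0.007,"rx": 0.0,"ry": 0.0,"rz": 0.0,"claw": -1.0}
    - {"x": 0.0,"y": 0.001,"z": 0.007,"rx": 0.0,"ry": 0.0,"rz": 0.0,"claw": -1.0}

```text
time: 16.08
tool_pos: [0.5595, 0.1878, 0.0468]
tool_rot: [-3.141, -0.002, 0.001]
contact_force: [0.8, -0.2, 0.9]
opening: 0.0493
grip_force: 25.0
```

Call:
step_arm:
  steps:
    - {"x": 0.0,"y": 0.0,"z": 0.002,"rx": 0.0,"ry": 0.0,"rz": 0.0,"claw": -1.0}
    - {"x": 0.0,"y": 0.0,"z": 0.002,"rx": 0.0,"ry": 0.0,"rz": 0.0,"claw": -1.0}
    - {"x": 0.0,"y": 0.0,"z": 0.002,"rx": 0.0,"ry": 0.0,"rz": 0.0,"claw": -1.0}

```text
time: 16.33
tool_pos: [0.5595, 0.1878, 0.0466]
tool_rot: [-3.141, -0.002, 0.002]
contact_force: [-4.2, -0.3, 12.0]
opening: 0.0493
grip_force: 25.0
```

Yellow is in firm contact, so I'll release and lift.

Call:
step_arm:
  steps:
    - {"x": 0.0,"y": 0.0,"z": 0.0,"rx": 0.0,"ry": 0.0,"rz": 0.0,"claw": 0.45}
    - {"x": 0.0,"y": 0.0,"z": 0.0,"rx": 0.0,"ry": 0.0,"rz": 0.0,"claw": 0.45}
    - {"x": 0.0,"y": 0.0,"z": 0.0,"rx": 0.0,"ry": 0.0,"rz": 0.0,"claw": 0.45}
    - {"x": 0.0,"y": 0.0,"z": -0.03,"rx": 0.0,"ry": 0.0,"rz": 0.0,"claw": 0.45}
    - {"x": 0.0,"y": 0.0,"z": -0.08,"rx": 0.0,"ry": 0.0,"rz": 0.0,"claw": 0.45}
    - {"x": 0.0,"y": 0.0,"z": -0.12,"rx": 0.0,"ry": 0.0,"rz": 0.0,"claw": 0.45}
    - {"x": 0.0,"y": 0.0,"z": -0.12,"rx": 0.0,"ry": 0.0,"rz": 0.0,"claw": 0.45}
    - {"x": 0.0,"y": 0.0,"z": -0.12,"rx": 0.0,"ry": 0.0,"rz": 0.0,"claw": 0.45}

```text
time: 17.0
tool_pos: [0.5599, 0.188, 0.1362]
tool_rot: [-3.141, -0.004, 0.001]
contact_force: [0.5, -0.6, -0.3]
opening: 0.0665
grip_force: 0.0
```

```bash
python3 - <<'E'
from h import *
look('w8',['tool_yellow','tool_green'])
E
```

```text
t 17.0 [0.5599 0.188  0.1362] [-3.1409e+00 -3.9000e-03  1.3000e-03] F [ 0.5 -0.6 -0.3] open 0.0665 g 0.0
tool_yellow 0.56 [288 184 349 243] top z 0.0792 topmean [0.559  0.1872 0.0765] mid [0.5582 0.1882 0.0769] circ [0.5579 0.1871] 0.025
tool_green 0.59 [384 177 450 237] top z 0.0793 topmean [0.5616 0.1045 0.0766] mid [0.5615 0.1036 0.0768] circ [0.5607 0.1039] 0.025
```

Yellow is home at 0.0792, so green is next.

Call:
step_arm:
  steps:
    - {"x": 0.002,"y": 0.05,"z": 0.0,"rx": 0.0,"ry": 0.0,"rz": 0.0,"claw": 0.45}
    - {"x": 0.002,"y": 0.112,"z": 0.0,"rx": 0.0,"ry": 0.0,"rz": 0.0,"claw": 0.45}
    - {"x": 0.002,"y": 0.112,"z": 0.0,"rx": 0.0,"ry": 0.0,"rz": 0.0,"claw": 0.45}
    - {"x": 0.002,"y": 0.112,"z": 0.03,"rx": 0.0,"ry": 0.0,"rz": 0.0,"claw": 0.45}
    - {"x": 0.002,"y": 0.112,"z": 0.055,"rx": 0.0,"ry": 0.0,"rz": 0.0,"claw": 0.45}
    - {"x": 0.002,"y": 0.112,"z": 0.055,"rx": 0.0,"ry": 0.0,"rz": 0.0,"claw": 0.45}
    - {"x": 0.002,"y": 0.112,"z": 0.055,"rx": 0.0,"ry": 0.0,"rz": 0.0,"claw": 0.45}
    - {"x": 0.002,"y": 0.112,"z": 0.055,"rx": 0.0,"ry": 0.0,"rz": 0.0,"claw": 0.45}

```text
time: 17.82
tool_pos: [0.5607, 0.104, 0.0933]
tool_rot: [3.142, 0.0, 0.002]
contact_force: [-0.3, -0.6, 0.2]
opening: 0.0669
grip_force: 0.0
```

Call:
step_arm:
  steps:
    - {"x": 0.001,"y": 0.0,"z": 0.035,"rx": 0.0,"ry": 0.0,"rz": 0.0,"claw": 0.45}
    - {"x": 0.001,"y": 0.0,"z": 0.067,"rx": 0.0,"ry": 0.0,"rz": 0.0,"claw": 0.45}
    - {"x": 0.001,"y": 0.0,"z": 0.067,"rx": 0.0,"ry": 0.0,"rz": 0.0,"claw": 0.45}
    - {"x": 0.001,"y": 0.0,"z": 0.067,"rx": 0.0,"ry": 0.0,"rz": 0.0,"claw": 0.45}
    - {"x": 0.001,"y": 0.0,"z": 0.067,"rx": 0.0,"ry": 0.0,"rz": 0.0,"claw": -1.0}
    - {"x": 0.001,"y": 0.0,"z": 0.067,"rx": 0.0,"ry": 0.0,"rz": 0.0,"claw": -1.0}
    - {"x": 0.001,"y": 0.0,"z": 0.067,"rx": 0.0,"ry": 0.0,"rz": 0.0,"claw": -1.0}
    - {"x": 0.001,"y": 0.0,"z": 0.067,"rx": 0.0,"ry": 0.0,"rz": 0.0,"claw": -1.0}

```text
time: 18.48
tool_pos: [0.5622, 0.1038, 0.0445]
tool_rot: [-3.141, -0.003, 0.001]
contact_force: [-0.8, 0.5, 4.8]
opening: 0.0492
grip_force: 25.0
```

Call:
step_arm:
  steps:
    - {"x": 0.0,"y": 0.0,"z": -0.02,"rx": 0.0,"ry": 0.0,"rz": 0.0,"claw": -1.0}
    - {"x": 0.0,"y": 0.0,"z": -0.06,"rx": 0.0,"ry": 0.0,"rz": 0.0,"claw": -1.0}
    - {"x": 0.0,"y": 0.0,"z": -0.11,"rx": 0.0,"ry": 0.0,"rz": 0.0,"claw": -1.0}
    - {"x": 0.0,"y": 0.0,"z": -0.16,"rx": 0.0,"ry": 0.0,"rz": 0.0,"claw": -1.0}
    - {"x": 0.0,"y": 0.0,"z": -0.2,"rx": 0.0,"ry": 0.0,"rz": 0.0,"claw": -1.0}
    - {"x": 0.0,"y": 0.0,"z": -0.2,"rx": 0.0,"ry": 0.0,"rz": 0.0,"claw": -1.0}
    - {"x": 0.0,"y": 0.0,"z": -0.2,"rx": 0.0,"ry": 0.0,"rz": 0.0,"claw": -1.0}

```text
time: 19.07
tool_pos: [0.5621, 0.1038, 0.1952]
tool_rot: [-3.141, -0.005, 0.001]
contact_force: [-1.0, 0.1, -1.9]
opening: 0.0497
grip_force: 25.0
```

Call:
step_arm:
  steps:
    - {"x": -0.008,"y": 0.05,"z": 0.0,"rx": 0.0,"ry": 0.0,"rz": 0.0,"claw": -1.0}
    - {"x": -0.077,"y": 0.471,"z": 0.0,"rx": 0.0,"ry": 0.0,"rz": 0.0,"claw": -1.0}
    - {"x": -0.077,"y": 0.471,"z": 0.0,"rx": 0.0,"ry": 0.0,"rz": 0.0,"claw": -1.0}
    - {"x": -0.077,"y": 0.471,"z": 0.0,"rx": 0.0,"ry": 0.0,"rz": 0.0,"claw": -1.0}
    - {"x": -0.077,"y": 0.471,"z": 0.0,"rx": 0.0,"ry": 0.0,"rz": 0.0,"claw": -1.0}
    - {"x": -0.077,"y": 0.471,"z": 0.0,"rx": 0.0,"ry": 0.0,"rz": 0.0,"claw": -1.0}
    - {"x": -0.077,"y": 0.471,"z": 0.0,"rx": 0.0,"ry": 0.0,"rz": 0.0,"claw": -1.0}
    - {"x": -0.077,"y": 0.471,"z": 0.0,"rx": 0.0,"ry": 0.0,"rz": 0.0,"claw": -1.0}
    - {"x": -0.077,"y": 0.471,"z": 0.0,"rx": 0.0,"ry": 0.0,"rz": 0.0,"claw": -1.0}
    - {"x": -0.077,"y": 0.471,"z": 0.0,"rx": 0.0,"ry": 0.0,"rz": 0.0,"claw": -1.0}
    - {"x": -0.077,"y": 0.471,"z": 0.0,"rx": 0.0,"ry": 0.0,"rz": 0.0,"claw": -1.0}
    - {"x": -0.077,"y": 0.471,"z": 0.0,"rx": 0.0,"ry": 0.0,"rz": 0.0,"claw": -1.0}

```text
time: 20.07
tool_pos: [0.5033, -0.2486, 0.1917]
tool_rot: [-3.14, 0.002, 0.001]
contact_force: [0.9, 0.8, -1.2]
opening: 0.0493
grip_force: 25.0
```

Call:
step_arm:
  steps:
    - {"x": 0.0,"y": 0.0,"z": 0.0,"rx": 0.0,"ry": 0.0,"rz": 0.0,"claw": -1.0}
    - {"x": 0.0,"y": 0.0,"z": 0.0,"rx": 0.0,"ry": 0.0,"rz": 0.0,"claw": -1.0}

```text
time: 20.23
tool_pos: [0.5041, -0.2481, 0.1927]
tool_rot: [-3.141, 0.001, 0.003]
contact_force: [0.2, 0.6, -1.4]
opening: 0.0496
grip_force: 25.0
```

```bash
python3 - <<'E'
from h import *
look('w9',['tool_green','tool_blue','spindle_right'])
E
```

```text
t 20.23 [ 0.5041 -0.2481  0.1927] [-3.1411e+00  6.0000e-04  3.2000e-03] F [ 0.2  0.6 -1.4] open 0.0496 g 25.0
tool_green 0.95 [273 211 364 308] top z 0.2276 topmean [ 0.5049 -0.2486  0.2264] mid [ 0.5096 -0.249   0.2533] circ [ 0.5073 -0.2488] 0.0297
tool_blue 0.58 [154 188 218 232] top z 0.1211 topmean [ 0.4975 -0.1322  0.1185] mid [ 0.5003 -0.1298  0.1192] circ [ 0.4951 -0.131 ] 0.0251
tool_blue 0.43 [271 211 363 308] top z 0.227 topmean [ 0.5046 -0.2486  0.2255] mid [ 0.5082 -0.249   0.253 ] circ [ 0.5071 -0.2488] 0.0295
spindle_right 0.77 [295 167 343 215] top z 0.0923 topmean [ 0.5102 -0.2503  0.0905] mid [ 0.5079 -0.2505  0.09  ] circ [ 0.5051 -0.2499] 0.0227
```

View pics/w9.png

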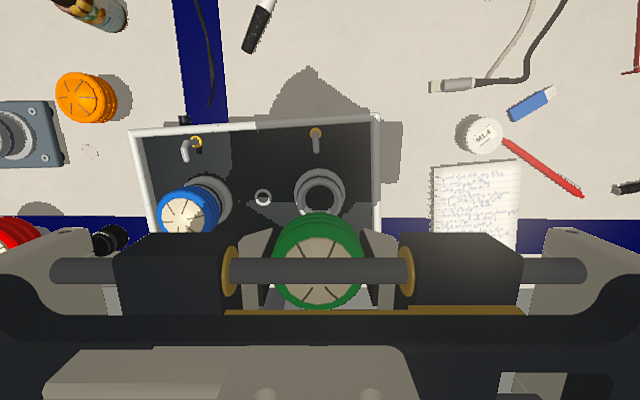

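The right spindle is empty at (319,191), world (0.505, -0.250). Green is held upright and blue is seated at (185,212). I'll lower green.

Call:
step_arm:
  steps:
    - {"x": 0.0,"y": 0.002,"z": 0.03,"rx": 0.0,"ry": 0.0,"rz": 0.0,"claw": -1.0}
    - {"x": 0.0,"y": 0.002,"z": 0.07,"rx": 0.0,"ry": 0.0,"rz": 0.0,"claw": -1.0}
    - {"x": 0.0,"y": 0.002,"z": 0.1,"rx": 0.0,"ry": 0.0,"rz": 0.0,"claw": -1.0}
    - {"x": 0.0,"y": 0.002,"z": 0.12,"rx": 0.0,"ry": 0.0,"rz": 0.0,"claw": -1.0}
    - {"x": 0.0,"y": 0.002,"z": 0.13,"rx": 0.0,"ry": 0.0,"rz": 0.0,"claw": -1.0}
    - {"x": 0.0,"y": 0.002,"z": 0.135,"rx": 0.0,"ry": 0.0,"rz": 0.0,"claw": -1.0}
    - {"x": 0.0,"y": 0.002,"z": 0.135,"rx": 0.0,"ry": 0.0,"rz": 0.0,"claw": -1.0}
    - {"x": 0.0,"y": 0.002,"z": 0.135,"rx": 0.0,"ry": 0.0,"rz": 0.0,"claw": -1.0}

```text
time: 21.1
tool_pos: [0.5046, -0.2514, 0.0927]
tool_rot: [3.141, -0.001, 0.001]
contact_force: [0.4, 0.5, -0.3]
opening: 0.0494
grip_force: 25.0
```

Call:
step_arm:
  steps:
    - {"x": 0.0,"y": -0.002,"z": 0.004,"rx": 0.0,"ry": 0.0,"rz": 0.0,"claw": -1.0}
    - {"x": 0.0,"y": -0.002,"z": 0.007,"rx": 0.0,"ry": 0.0,"rz": 0.0,"claw": -1.0}
    - {"x": 0.0,"y": -0.002,"z": 0.009,"rx": 0.0,"ry": 0.0,"rz": 0.0,"claw": -1.0}
    - {"x": 0.0,"y": -0.002,"z": 0.009,"rx": 0.0,"ry": 0.0,"rz": 0.0,"claw": -1.0}

```text
time: 21.43
tool_pos: [0.5043, -0.2497, 0.0865]
tool_rot: [3.141, -0.001, 0.001]
contact_force: [-2.2, 2.8, 8.2]
opening: 0.0489
grip_force: 25.0
```

Call:
step_arm:
  steps:
    - {"x": 0.0,"y": 0.0,"z": 0.0,"rx": 0.0,"ry": 0.0,"rz": 0.0,"claw": 0.45}
    - {"x": 0.0,"y": 0.0,"z": 0.0,"rx": 0.0,"ry": 0.0,"rz": 0.0,"claw": 0.45}
    - {"x": 0.0,"y": 0.0,"z": 0.0,"rx": 0.0,"ry": 0.0,"rz": 0.0,"claw": 0.45}
    - {"x": 0.0,"y": 0.0,"z": -0.03,"rx": 0.0,"ry": 0.0,"rz": 0.0,"claw": 0.45}
    - {"x": 0.0,"y": 0.0,"z": -0.08,"rx": 0.0,"ry": 0.0,"rz": 0.0,"claw": 0.45}
    - {"x": 0.0,"y": 0.0,"z": -0.13,"rx": 0.0,"ry": 0.0,"rz": 0.0,"claw": 0.45}
    - {"x": -0.08,"y": 0.0,"z": -0.18,"rx": 0.0,"ry": 0.0,"rz": 0.0,"claw": 0.45}
    - {"x": -0.08,"y": 0.0,"z": -0.18,"rx": 0.0,"ry": 0.0,"rz": 0.0,"claw": 0.45}
    - {"x": -0.08,"y": 0.0,"z": -0.18,"rx": 0.0,"ry": 0.0,"rz": 0.0,"claw": 0.45}
    - {"x": -0.08,"y": 0.0,"z": -0.18,"rx": 0.0,"ry": 0.0,"rz": 0.0,"claw": 0.45}

```text
time: 22.27
tool_pos: [0.4437, -0.25, 0.2212]
tool_rot: [3.14, -0.002, 0.0]
contact_force: [-0.7, 0.5, 0.3]
opening: 0.0666
grip_force: 0.0
```

```bash
python3 - <<'E'
from h import *
look('w10',['tool_green','tool_blue'])
look('s10',['tool_red','tool_yellow','dropper_bottle'],'top')
E
```

```text
t 22.27 [ 0.4437 -0.25    0.2212] [ 3.1399e+00 -2.2000e-03  0.0000e+00] F [-0.7  0.5  0.3] open 0.0666 g 0.0
tool_green 0.94 [291 109 345 163] top z 0.1214 topmean [ 0.503  -0.2503  0.1186] mid [ 0.5035 -0.2492  0.1192] circ [ 0.5022 -0.25  ] 0.0245
tool_blue 0.68 [162 118 222 171] top z 0.1212 topmean [ 0.4951 -0.1321  0.1185] mid [ 0.4933 -0.1301  0.1188] circ [ 0.4948 -0.1309] 0.0252
t 22.42 [ 0.4443 -0.2495  0.2191] [-3.1408e+00  8.0000e-04  1.4000e-03] F [ 0.2 -0.1 -0.3] open 0.0665 g 0.0
tool_red 0.81 [269 225 300 258] top z 0.0785 topmean [0.4356 0.1129 0.0753] mid [0.4369 0.1129 0.0765] circ [0.4361 0.1131] 0.036
tool_red 0.75 [206 184 232 198] top z 0.0813 topmean [0.5561 0.2708 0.078 ] mid [0.5542 0.269  0.0795] circ [0.5574 0.2703] 0.0252
tool_red 0.6 [324 168 348 186] top z 0.0554 topmean [ 0.6001 -0.0052  0.0522] mid [ 0.6005 -0.0041  0.0538] circ [ 0.6005 -0.0056] 0.0251
tool_yellow 0.73 [244 178 263 200] top z 0.082 topmean [0.5586 0.1874 0.0786] mid [0.5588 0.1901 0.0794] circ [0.5587 0.1875] 0.0252
dropper_bottle 0.58 [332 135 347 153] top z 0.1013 topmean [ 0.6869 -0.0243  0.0994] mid [ 0.687  -0.0241  0.0998] circ [ 0.6854 -0.0254] 0.0066
```

View pics/w10.png

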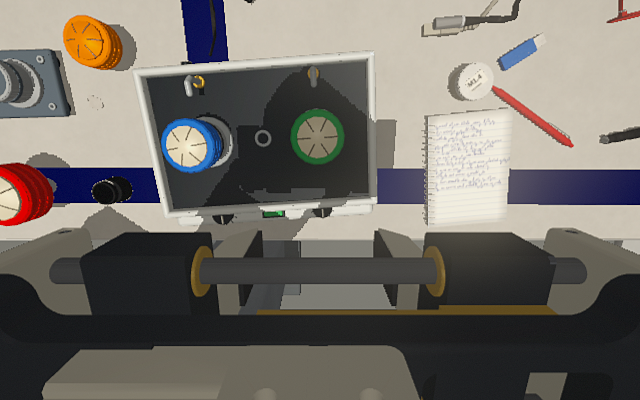

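View pics/s10.png

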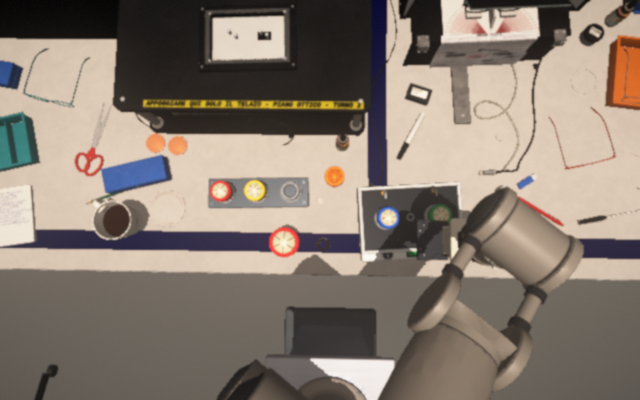

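The wrist view shows blue on the left spindle at (192,145) and green on the right at (318,136), both with the pad at 0.121. The top view shows red at (220,190) and yellow at (254,190) in the rack. The bottle, the big red tool and the orange one have not moved. I'll hand the job in.

```bash
python3 -c "
from cell import robot
print(robot.hand_in())"
```

```text
the job is handed in; nothing more can be done
None
```

The changeover is done and handed in at about 22 s of the 90 s limit: blue is on the left spindle, green on the right, red and yellow each have their own rack cup, all four measured fully home, and the dropper bottle is undisturbed.

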